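Tip a mirror mount onto its back against the stop bar

TASK

Slide the large black mirror mount, still standing on its foot, up against the low dark steel stop bar, then tip it over the bar so that it comes to lie flat and roughly square on the cork rest behind, with its empty mirror seat facing up ready for an optic. Do not lift or carry it, and leave the other things on the table where they are.

Things in the scene. Friction and masses are not known exactly. Their poses are not given: they have to be found in the camera images.
- mount_center (a point): centre of the large black mirror mount (0.6 to 0.9 kg): a block 70 mm deep (x), 70 wide (y), 80 high (z), this point 40 mm above its foot. Two thumbscrews, 18 mm across, stand 8 mm above its top, 14 mm towards +x. It starts upright, 30 to 80 mm short of the stop bar, its plain +x face towards it within about 20 degrees. Dry friction; pushed high before its foot meets the bar, it may tip too soon.
- seat (a point): middle of the empty mirror seat on the mount's -x face: a round pocket 36 mm across, 3 mm deep, with a pale floor. This point lies in the plane of the face, 35 mm from the mount's centre and 4 mm higher. Same axes as the mount.
- fixture: tipping fixture, fixed. Origin at table level, at the middle of the stop bar's near edge; x points across the bar towards the rest (the way to push and tip), y along the bar, z up. Dark steel stop bar: x 0 to 10, y -125 to 125, 10 mm high. Cork-topped rest of the same height: x 20 to 115, y -125 to 125 mm. The tipped mount lies level on both, its centre 45 mm above the table, near x = 30 mm.
- small_mount: bystander: small black mirror mount, 20 x 45 x 45 mm with three thumbscrews at its back, standing in front of one end of the stop bar; origin at the centre of its underside
- thumbscrew: bystander: loose knurled thumbscrew, head 22 mm across, 25 mm high, standing on the cork near one end of the rest; origin under its head
- lens_tube: bystander: open black lens tube, 31 mm across, 50 mm high, standing in front of the other end of the stop bar; origin under it
- post: bystander: steel optical post with a round foot 32 mm across, 73 mm high; origin under it
- jar: bystander: amber jar, 52 mm across, 60 mm high; origin under it
- tweezers: bystander: steel tweezers lying flat, 134 mm long; origin near their middle
- driver: bystander: black-handled screwdriver lying flat, 160 mm long; origin near its middle

How it is judged:
By the outcome, as a careful person would: the job done as asked, in the order asked, and still so for the second after the job is handed in, with the robot touching nothing.
It also fails if it takes over 38 s, if anything falls off the work surface, if the arm or the gripper's body presses on something with over 40 N, if the wrist force passes 120 N, or if a joint passes its speed limit or range.

ROBOT

A 6-joint arm with a two-finger parallel gripper is mounted at the origin on the work surface. World frame = base frame: x ahead of the robot, y to its left, z up, the work surface at z = 0. Lengths are in m, angles in rad, forces in N, time in s.
With the tool pointing down it reaches from about 0.325 to 0.775 m from the base axis. Payload 5.5 kg.
Tool frame: the origin (TCP) lies at the very end of the fingers, on their centre line; the grasp point (between the pads) lies 19 mm behind it; z points along the fingers, y is the direction in which the jaws open and shut (so a half turn about z gives the same grasp; the last joint's range is limited). The gripper opens to 85 mm and grips with 20 to 120 N. Pads are 22 mm wide; open, the fingers measure 114 mm over their backs; the gripper's body (76 mm by 85 mm) begins 54 mm behind the grasp point. The pads swing forward as they close: fully open they stand 13 mm farther back than shut.
Start: joints at [-1.291, 0.091, 1.231, -0, 1.82, -0.057], TCP at [0.198, -0.566, 0.231] pointing down, gripper open.
Joint ranges: [-2.87, 2.87], [-0.86, 2.18], [0.17, 2.46], [-1.51, 4.65], [0.06, 2.69], [-2.65, 2.65]. Speed limits (rad/s): [2.57, 2.57, 3.01, 3.14, 3.14, 3.14].

INTERFACE

Orientations are given as a unit quaternion [w, x, y, z].
In Python, from plant import get_state, snapshot, job_done, spot_in gives the robot as it stands.
- The arm moves only by the tool carry_out, never from a script. Its arguments are lists of equal length, an entry for each row: "travel": the shift along the world's x, y, z each as a share of 500 mm, from -1 to 1, a list of three; "twist": the turn, a rotation vector about the world's x, y, z each as a share of 30 degrees, from -1 to 1, a list of three; "claw": the opening, from 0 (shut) to 1 (fully open). In form: {"travel": [[tx, ty, tz], ...], "twist": [[ax, ay, az], ...], "claw": [claw, ...]}. A call has 1 to 20 rows; each row is the pose to reach, as a shift and turn from the pose commanded when the call began; what a row does not reach only later rows make up. A row lasts 1/8 s, in which the tool goes at most 62.5 mm and 10.7 degrees, less where a joint would pass 70% of its speed; a pose out of reach is approached as far as the arm can. A call with a number of a shift or a turn outside -1 to 1 is refused whole. A call with a gripper value outside its range is refused whole. The fingers move at their own pace and stop on an object; the grip force is fixed at half the most. Time passes only in rows, so rows that repeat a pose let the fingers close. It gives the time, the measured TCP pose, the force and the opening at its end, in the units of the state.
- get_state(): the state, without advancing time (a new reading comes with each control period).
- snapshot(name): name is "side" or "top" or "wrist"; returns a dict with "pixels" (420x560x3 uint8, red, green, blue), "fov_y" (degrees; the focal length in pixels is half the picture's height over the tangent of half this angle, whatever the lens; pixels are square), "cx", "cy" (the principal point, pixels), "T" (4x4, takes a point from camera to world coordinates); the wrist camera has in their place "T_tool_cam" (4x4, takes a point from camera to tool coordinates, whose origin is the TCP and whose axes are the flange's). Camera axes: x right, y down, z forward; pixel columns grow to the right and rows downward; lengths in m; the calibration is good to about 2 mm. A picture is of the moment at which its call begins: read the wrist's pose just before it. There is no depth.
- job_done(): hands the job in, once; it reports no verdict.
Trained networks look in a picture, given as the dict that the camera call returned (one of the last four; its "shot" number tells which), for a name from the list of things; names that differ only in an ending like _2 or _b are one class to them, and where a whole thing is asked for, a point or a joint stands for the part that bears it (a point fixed in the world has none). Each returns a list of dicts, best first, with "conf" (0 to 1); they miss things now and then, are a little off and sometimes report something else, mostly with a low value. They report only what shows in the picture. A call takes as long as a camera call.
- spot_in(picture, target): "bbox" ([centre column, centre row, width, height] in pixels, round what is visible of it).
The state is a dict: "time": time; "q": joint angles; "qd": joint speeds; "joint_efforts": joint torques, N m; "tcp_pos": TCP position; "ee_rot": TCP orientation; "ft_force": force on the tool from outside, world axes, zero at the start; "wrist_torque": the same for the moment, N m; "gripper_width": finger opening in m.
Only numpy, scipy, OpenCV 4.12 (cv2) and the standard library are available. Lean on these libraries where they do the work, as an engineer would, in place of code of your own. Each camera call takes 0.05 s, during which the arm holds its last target.

## Working session

There is one attempt and no reset: what is moved stays moved. The work goes in short steps, Python scripts to look and compute and a tool call to move; the robot and the scene stay as the last step left them, time stands still between calls to the robot, and variables do not carry over. Pictures are saved under pics/ and viewed, and the job is handed in when it is done.

Besides the shell and the picture viewer there is one more tool, called after "Emit:" as a command line: name --argument value ..., lists and objects as JSON in quotes. carry_out: Moves the arm, as the interface text tells. Shift numbers are shares of 500 mm and turn numbers shares of 30 degrees, none past 1 either way. Its arguments: {"type":"object","properties":{"travel":{"type":"array","items":{"type":"array","items":{"type":"number","minimum":-1,"maximum":1}}},"twist":{"type":"array","items":{"type":"array","items":{"type":"number","minimum":-1,"maximum":1}}},"claw":{"type":"array","items":{"type":"number"}}},"required":["travel","twist","claw"]}

```bash
ls; mkdir -p pics
cat > h.py <<'E'
import numpy as np,cv2
from plant import get_state,snapshot,job_done,spot_in
from scipy.spatial.transform import Rotation as R
def q2R(q): return R.from_quat([q[1],q[2],q[3],q[0]]).as_matrix()
def cam(p,s=None):
    T=np.array(p["T"]) if "T" in p else None
    if T is None:
        M=np.eye(4);M[:3,:3]=q2R(s["ee_rot"]);M[:3,3]=s["tcp_pos"];T=M@np.array(p["T_tool_cam"])
    f=210/np.tan(np.radians(p["fov_y"])/2)
    return T,f,p["cx"],p["cy"]
def ray(c,u,v,z):
    T,f,cx,cy=c; d=T[:3,:3]@np.array([(u-cx)/f,(v-cy)/f,1]); o=T[:3,3]
    return o+d*(z-o[2])/d[2]
def proj(c,P):
    T,f,cx,cy=c; q=T[:3,:3].T@(np.array(P)-T[:3,3]); return cx+f*q[0]/q[2],cy+f*q[1]/q[2]
def save(p,n): cv2.imwrite("pics/"+n+".png",cv2.cvtColor(p["pixels"],cv2.COLOR_RGB2BGR))
E
python3 - <<'E'
from h import *
s=get_state();print(s)
for n in ["top","side"]:
    p=snapshot(n);save(p,n+"0");c=cam(p);print(n,p["fov_y"],p["cx"],p["cy"],c[0].round(3).tolist(),[k for k in p])
    for t in ["mount_center","seat","fixture","small_mount","thumbscrew","lens_tube","post","jar","tweezers","driver"]:
        print(t,[(d["conf"],np.round(d["bbox"],1).tolist()) for d in spot_in(p,t)[:2]])
print(get_state()["time"])
E
```

```text
pics
{'time': 0.0, 'q': array([-1.29070330e+00,  9.18692592e-02,  1.23188258e+00,  2.82200566e-07,
        1.81979392e+00, -5.66913360e-02]), 'qd': array([-0.00069573,  0.00019413, -0.00027568, -0.00014966,  0.00028286,
       -0.00088379]), 'joint_efforts': array([ 9.34754507e-05, -4.58734345e+01, -4.18021739e+01, -1.20327036e-04,
        1.15103769e-02,  1.14783072e-05]), 'tcp_pos': array([ 0.19819834, -0.56602353,  0.23014651]), 'ee_rot': array([-9.70479791e-04,  9.85855032e-01,  1.67597443e-01, -1.08718886e-04]), 'ft_force': array([-0.11584663,  0.84555554,  0.17856077]), 'wrist_torque': array([-0.05608629,  0.01762356,  0.03236209]), 'gripper_width': 0.08563099259602389}
top 48.35565093113954 281.7493568787455 206.53795233122833 [[-0.017, -0.989, 0.144, 0.394], [-1.0, 0.017, 0.0, -0.014], [-0.002, -0.144, -0.99, 1.272], [0.0, 0.0, 0.0, 1.0]] ['pixels', 'fov_y', 'cx', 'cy', 'T', 'shot']
mount_center [(0.56, [284.6, 203.9, 40.7, 38.8])]
seat [(0.89, [284.6, 202.2, 34.2, 36.9])]
fixture [(0.78, [238.6, 220.6, 80.4, 97.1])]
small_mount [(0.64, [245.2, 155.9, 14.6, 22.3])]
thumbscrew
[... 310 characters left out ...]
47146047 [[-0.973, -0.14, 0.185, 0.311], [-0.231, 0.539, -0.81, 1.106], [0.014, -0.831, -0.556, 0.83], [0.0, 0.0, 0.0, 1.0]] ['pixels', 'fov_y', 'cx', 'cy', 'T', 'shot']
mount_center [(0.82, [279.1, 206.3, 30.7, 37.4])]
seat [(0.73, [277.8, 207.1, 32.9, 42.4])]
fixture [(0.64, [330.1, 206.3, 10.9, 17.4])]
small_mount [(0.79, [218.9, 227.8, 21.8, 19.4]), (0.55, [205.2, 319.5, 17.0, 34.0])]
thumbscrew [(0.65, [321.1, 239.9, 12.1, 10.5])]
lens_tube [(0.56, [280.6, 248.8, 108.5, 42.4]), (0.47, [330.1, 208.4, 13.1, 16.9])]
post [(0.51, [205.9, 318.9, 18.0, 36.0])]
jar [(0.91, [344.1, 153.6, 18.2, 25.0])]
tweezers [(0.67, [290.4, 152.8, 39.5, -2.8])]
driver [(0.64, [285.4, 350.5, 83.2, 24.0])]
1.1
```

Run:
```python
import cv2
a=cv2.imread("pics/top0.png")[130:290,170:370];cv2.imwrite("pics/t.png",cv2.resize(a,None,fx=3.75,fy=3.75,interpolation=cv2.INTER_CUBIC))
a=cv2.imread("pics/side0.png")[140:290,190:390];cv2.imwrite("pics/s.png",cv2.resize(a,None,fx=4,fy=4,interpolation=cv2.INTER_CUBIC))
```

```text
(no output)
```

View pics/t.png

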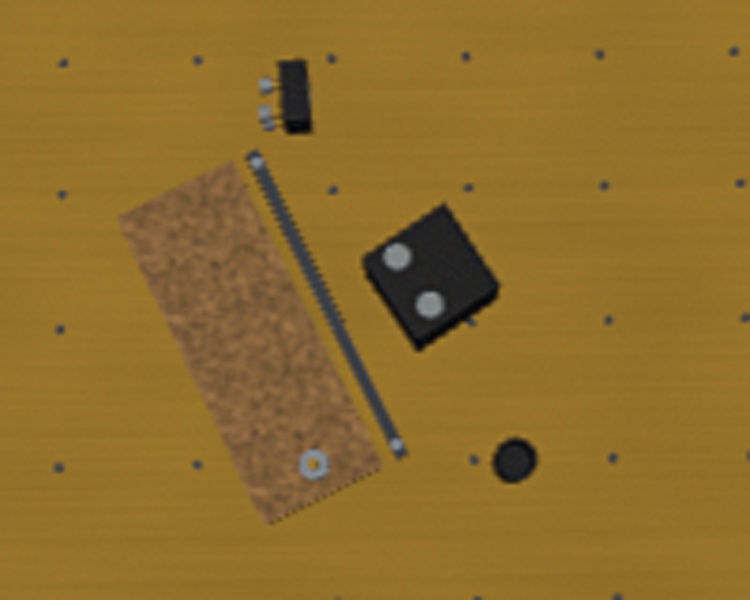

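View pics/s.png

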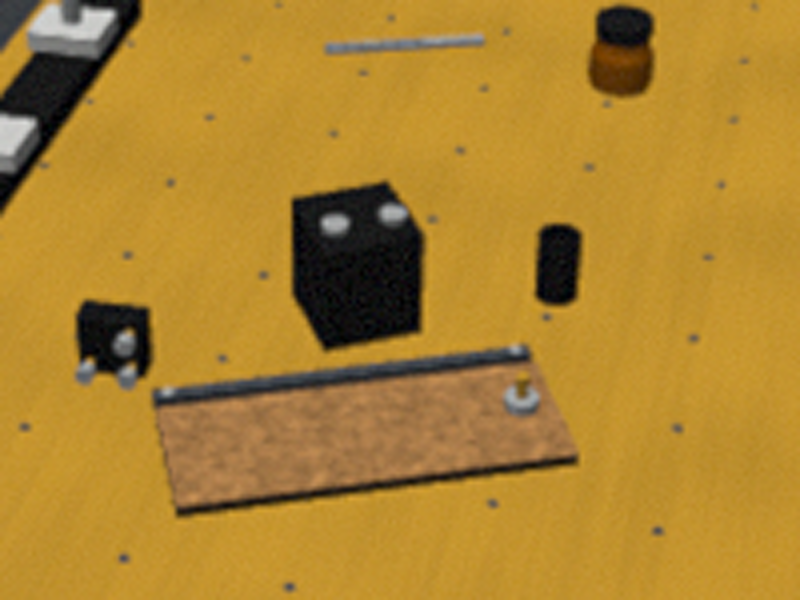

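View pics/top0.png

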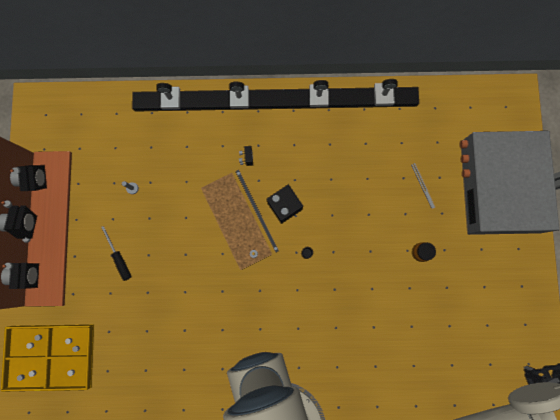

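View pics/side0.png

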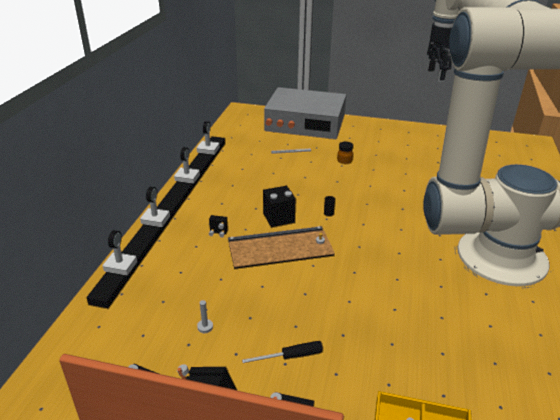

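Run:
```python
from h import *
p=snapshot("top");c=cam(p)
def g(x,y,z): return ray(c,170+x/3.75-.4,130+y/3.75-.4,z)[:2]
bar=[g(254,157,.01),g(400,455,.01)];rest=[g(*a,.01) for a in [(120,215),(238,162),(380,468),(268,522)]]
print("bar",np.round(bar,4),np.linalg.norm(bar[0]-bar[1]));print("rest",np.round(rest,4),[np.linalg.norm(rest[i]-rest[(i+1)%4]).round(4) for i in range(4)])
yv=(bar[0]-bar[1]);print("bar dir deg",np.degrees(np.arctan2(yv[1],yv[0])))
yv2=rest[1]-rest[2];print(np.degrees(np.arctan2(yv2[1],yv2[0])));yv3=rest[0]-rest[3];print(np.degrees(np.arctan2(yv3[1],yv3[0])))
# mount top
M=[g(*a,.08) for a in [(363,258),(444,204),(499,286),(418,342)]];print("mount",np.round(M,4),np.mean(M,0),[np.linalg.norm(M[i]-M[(i+1)%4]).round(4) for i in range(4)])
S=[g(397,256,.088),g(430,304,.088)];d=S[0]-S[1];print("screws",np.round(S,4),np.linalg.norm(d),np.degrees(np.arctan2(d[1],d[0])), np.mean(S,0))
for n,a,z in [("small",(296,96),.045),("tube",(515,460),.05),("ts",(313,464),.02)]: print(n,g(*a,z))
```

```text
bar [[0.6768 0.1063]
 [0.4567 0.0023]] 0.24342069833892904
rest [[0.6351 0.2045]
 [0.6732 0.1181]
 [0.4476 0.0168]
 [0.4107 0.0972]] [np.float64(0.0944), np.float64(0.2473), np.float64(0.0885), np.float64(0.2488)]
bar dir deg 25.28277206859132
24.17494613403029
25.54456956012186
mount [[ 0.5888  0.0248]
 [ 0.6256 -0.0316]
 [ 0.5677 -0.0683]
 [ 0.5299 -0.0121]] [ 0.57798942 -0.02180579] [np.float64(0.0674), np.float64(0.0686), np.float64(0.0677), np.float64(0.0694)]
screws [[ 0.5884  0.0013]
 [ 0.5549 -0.0207]] 0.04006538581360095 33.25796268373743 [ 0.57167479 -0.00970502]
small [0.71316272 0.07263429]
tube [ 0.44986761 -0.07792053]
ts [0.45085676 0.06413229]
```

Run:
```python
from h import *
a=cv2.imread("pics/top0.png");p=snapshot("top");c=cam(p);im=p["pixels"].astype(int)
sub=np.zeros((420,560),np.uint8);sub[150:285,180:290]=1
r,g,b=im[...,0],im[...,1],im[...,2]
print(im[215,225],im[215,330],im[215,259])
wood=np.median(im[260:290,180:350].reshape(-1,3),0);print(wood)
cork=(b>50)&(r-b<110)&(r>90)&(r-b>25)&(sub>0)
cork=cv2.morphologyEx(cork.astype(np.uint8),cv2.MORPH_OPEN,np.ones((3,3)));cork=cv2.morphologyEx(cork,cv2.MORPH_CLOSE,np.ones((7,7)))
n,l,st,_=cv2.connectedComponentsWithStats(cork);k=1+np.argmax(st[1:,4]);print(st[k])
def rect(mask,z):
    v,u=np.nonzero(mask);P=np.array([ray(c,x,y,z)[:2] for x,y in zip(u,v)]).astype(np.float32)
    return cv2.minAreaRect(P*1000),P.mean(0)
print("cork",rect(l==k,.01))
dark=((r+g+b)<130).astype(np.uint8)
for nm,box in [("mount",(265,180,305,225))]:
    m=np.zeros_like(dark);m[box[1]:box[3],box[0]:box[2]]=dark[box[1]:box[3],box[0]:box[2]]
    print(nm,m.sum(),rect(m,.08))
m=np.zeros_like(dark);bb=((abs(r-b)<40)&(r<120)).astype(np.uint8);m[165:255,232:285]=bb[165:255,232:285]
n,l,st,_=cv2.connectedComponentsWithStats(m);
for k in np.argsort(-st[1:,4])[:3]+1: print("bar",st[k],rect(l==k,.01))
```

```text
[134  99  62] [148 113  43] [56 62 66]
[148. 114.  41.]
[ 201  173   69   96 3213]
cork (((541.921142578125, 111.54058837890625), (250.34085083007812, 96.98267364501953), 25.738527297973633), array([0.5404581 , 0.11102216], dtype=float32))
mount 676 (((573.8067016601562, -22.132835388183594), (74.88922119140625, 71.90625), 33.1275749206543), array([ 0.5745994 , -0.02378386], dtype=float32))
bar [267 187  18  36 357] (((583.1864013671875, 2.5459556579589844), (46.45774841308594, 96.5146484375), 88.99059295654297), array([ 0.58423555, -0.00366946], dtype=float32))
bar [236 170  42  82 295] (((568.4155883789062, 54.36653137207031), (248.58920288085938, 9.789674758911133), 25.708091735839844), array([0.5683913 , 0.05501433], dtype=float32))
bar [247 165   5   1   5] (((694.4610595703125, 74.01787567138672), (11.047799110412598, 3.071129322052002e-05), 88.99652099609375), array([0.694461  , 0.07401785], dtype=float32))
```

```bash
cat >> h.py <<'E'
TH=np.radians(115.7);E_=np.array([np.cos(TH),np.sin(TH),0]);Y_=np.array([-np.sin(TH),np.cos(TH),0]);O_=np.array([.5708,.0503,0])
def fw(x,y,z): return O_+x*E_+y*Y_+np.array([0,0,z])
def wf(P): d=np.array(P)-O_; return np.array([d@E_,d@Y_,d[2]])
def Rt(t):
    t=np.radians(t);k=np.array([0,0,1.]);x=E_*np.cos(t)+k*np.sin(t);z=E_*np.sin(t)-k*np.cos(t);return np.stack([x,np.cross(z,x),z],1)
def plan(x,y,z,t):
    s=get_state();d=(fw(x,y,z)-s["tcp_pos"])/.5;w=R.from_matrix(Rt(t)@q2R(s["ee_rot"]).T).as_rotvec()/np.radians(30)
    print("travel",d.round(4),"twist",w.round(4),"t",s["time"],"here",wf(s["tcp_pos"]).round(4),"F",s["ft_force"].round(1))
E
python3 - <<'E'
from h import *
plan(-.145,.022,.16,25)
E
```

```text
travel [ 0.8312  0.9528 -0.1426] twist [ 0.8674 -0.3592  3.157 ] t 1.2 here [-0.3941  0.6031  0.2313] F [-0.4  0.1 -0.6]
```

Emit:
carry_out --travel '[[0.208, 0.238, -0.02], [0.208, 0.238, -0.02], [0.208, 0.238, -0.02]]' --twist '[[0.217, -0.09, 0.79], [0.217, -0.09, 0.79], [0.217, -0.09, 0.79]]' --claw '[0.45, 0.45, 0.45]'

```text
time: 1.58
tcp_pos: [0.3037, -0.4456, 0.2211]
ee_rot: [-0.052, 0.928, 0.368, 0.033]
ft_force: [-0.0, -0.1, -0.6]
gripper_width: 0.0387
```

Emit:
carry_out --travel '[[0.208, 0.238, -0.02], [0.208, 0.238, -0.02], [0.208, 0.238, -0.02]]' --twist '[[0.217, -0.09, 0.79], [0.217, -0.09, 0.79], [0.217, -0.09, 0.79]]' --claw '[0.45, 0.45, 0.45]'

```text
time: 1.95
tcp_pos: [0.4078, -0.3263, 0.2108]
ee_rot: [-0.102, 0.827, 0.55, 0.064]
ft_force: [-0.4, -0.2, -0.9]
gripper_width: 0.0384
```

Emit:
carry_out --travel '[[0.208, 0.238, -0.02], [0.208, 0.238, -0.02], [0.208, 0.238, -0.02]]' --twist '[[0.217, -0.09, 0.79], [0.217, -0.09, 0.79], [0.217, -0.09, 0.79]]' --claw '[0.45, 0.45, 0.45]'

```text
time: 2.33
tcp_pos: [0.5118, -0.207, 0.2005]
ee_rot: [-0.146, 0.688, 0.705, 0.092]
ft_force: [0.1, -0.7, 0.9]
gripper_width: 0.0383
```

Run:
```python
from h import *
plan(-.145,.022,.16,25);print(get_state()["q"])
```

```text
travel [ 0.2042  0.2342 -0.081 ] twist [ 0.2131 -0.0899  0.7769] t 2.325 here [-0.2063  0.1648  0.2005] F [ 0.1 -0.7  0.9]
[-0.58945192  0.15921479  1.24723575  0.2539756   1.98360368 -0.5416737 ]
```

Emit:
carry_out --travel '[[0.204, 0.234, -0.08], [0.204, 0.234, -0.08], [0.204, 0.234, -0.08], [0.204, 0.234, -0.08]]' --twist '[[0.213, -0.09, 0.777], [0.213, -0.09, 0.777], [0.213, -0.09, 0.777], [0.213, -0.09, 0.777]]' --claw '[0.45, 0.45, 0.45, 0.45]'

```text
time: 2.82
tcp_pos: [0.6129, -0.0898, 0.1591]
ee_rot: [-0.184, 0.52, 0.826, 0.115]
ft_force: [-0.4, -0.5, -0.3]
gripper_width: 0.0385
```

Run:
```python
from h import *
plan(-.145,.022,.014,25);print(get_state()["q"])
for n in ["top","side"]:
    p=snapshot(n);save(p,n+"1")
a=cv2.imread("pics/side1.png")[100:290,150:430];cv2.imwrite("pics/s1.png",cv2.resize(a,None,fx=2.8,fy=2.8,interpolation=cv2.INTER_CUBIC))
```

```text
travel [ 1.800e-03 -1.000e-04 -2.902e-01] twist [ 0.0001 -0.0046  0.0028] t 2.825 here [-0.1446  0.0228  0.1591] F [-0.4 -0.5 -0.3]
[-0.36207065  0.39690444  1.06048813  0.32426694  1.99149274 -0.72136671]
```

View pics/s1.png

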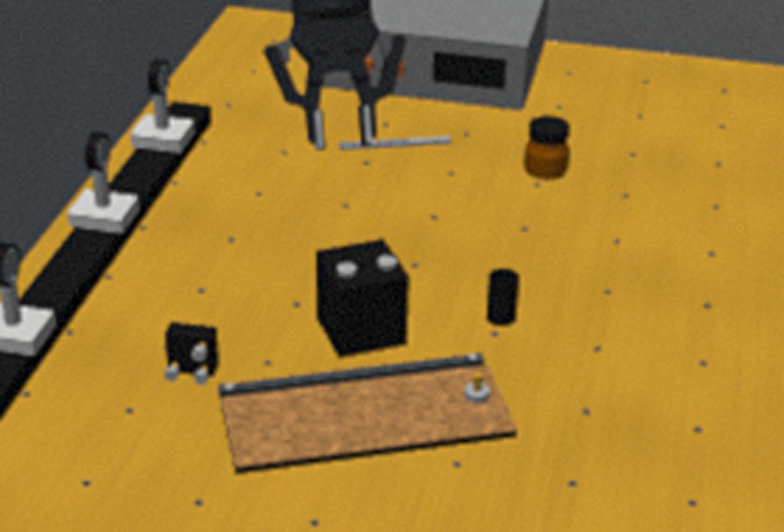

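Emit:
carry_out --travel '[[0.002, 0, -0.1], [0.002, 0, -0.2], [0.002, 0, -0.26], [0.002, 0, -0.286], [0.002, 0, -0.286]]' --twist '[[0, -0.005, 0.003], [0, -0.005, 0.003], [0, -0.005, 0.003], [0, -0.005, 0.003], [0, -0.005, 0.003]]' --claw '[0.45, 0.45, 0.45, 0.45, 0.45]'

```text
time: 3.55
tcp_pos: [0.613, -0.0932, 0.0187]
ee_rot: [-0.181, 0.522, 0.826, 0.116]
ft_force: [-0.9, 0.4, 0.7]
gripper_width: 0.0384
```

Run:
```python
from h import *
plan(-.085,.022,.016,25)
```

```text
travel [-0.0502  0.1146 -0.0054] twist [0.0028 0.0054 0.0098] t 3.55 here [-0.1475  0.0242  0.0187] F [-0.9  0.4  0.7]
```

Emit:
carry_out --travel '[[-0.0052, 0.0108, 0], [-0.0104, 0.0216, 0], [-0.0156, 0.0324, 0], [-0.0208, 0.0432, 0], [-0.0251, 0.0523, 0], [-0.0286, 0.0595, 0], [-0.0321, 0.0667, 0], [-0.0355, 0.0739, 0], [-0.039, 0.0811, 0], [-0.0425, 0.0883, 0], [-0.0425, 0.0883, 0]]' --twist '[[0, 0, 0], [0, 0, 0], [0, 0, 0], [0, 0, 0], [0, 0, 0], [0, 0, 0], [0, 0, 0], [0, 0, 0], [0, 0, 0], [0, 0, 0], [0, 0, 0]]' --claw '[0.45, 0.45, 0.45, 0.45, 0.45, 0.45, 0.45, 0.45, 0.45, 0.45, 0.45]'

```text
time: 4.92
tcp_pos: [0.5918, -0.0478, 0.0183]
ee_rot: [-0.182, 0.521, 0.826, 0.116]
ft_force: [-0.6, -2.9, 0.4]
gripper_width: 0.0382
```

Run:
```python
from h import *
plan(-.0765,.022,.016,25)
for n in ["top","side"]:
    p=snapshot(n);save(p,n+"2")
a=cv2.imread("pics/side2.png")[140:270,190:390];b=cv2.imread("pics/top2.png")[150:280,190:390]
cv2.imwrite("pics/s2.png",cv2.resize(np.hstack([a,b]),None,fx=2,fy=2,interpolation=cv2.INTER_CUBIC))
```

```text
travel [-0.0152  0.0392 -0.0045] twist [0.0019 0.0048 0.0065] t 4.925 here [-0.0974  0.0236  0.0183] F [-0.6 -2.9  0.4]
```

View pics/s2.png

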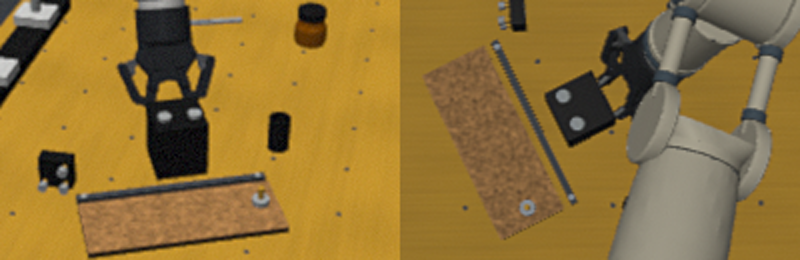

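Emit:
carry_out --travel '[[-0.0026, 0.0054, 0], [-0.0052, 0.0108, 0], [-0.0078, 0.0162, 0], [-0.0104, 0.0216, 0], [-0.013, 0.027, 0], [-0.0147, 0.0306, 0], [-0.0165, 0.0342, 0]]' --twist '[[0, 0, 0], [0, 0, 0], [0, 0, 0], [0, 0, 0], [0, 0, 0], [0, 0, 0], [0, 0, 0]]' --claw '[0.45, 0.45, 0.45, 0.45, 0.45, 0.45, 0.45]'

```text
time: 5.9
tcp_pos: [0.5837, -0.031, 0.0183]
ee_rot: [-0.181, 0.521, 0.826, 0.116]
ft_force: [2.6, -3.6, -0.1]
gripper_width: 0.0385
```

Run:
```python
from h import *
plan(-.0765,.022,.016,25)
p=snapshot("top");save(p,"top3")
b=cv2.imread("pics/top3.png")[150:280,190:330]
cv2.imwrite("pics/t3.png",cv2.resize(b,None,fx=4.5,fy=4.5,interpolation=cv2.INTER_CUBIC))
```

```text
travel [ 0.0008  0.0056 -0.0046] twist [0.0028 0.0058 0.0072] t 5.9 here [-0.0788  0.0236  0.0183] F [ 2.6 -3.6 -0.1]
```

View pics/t3.png

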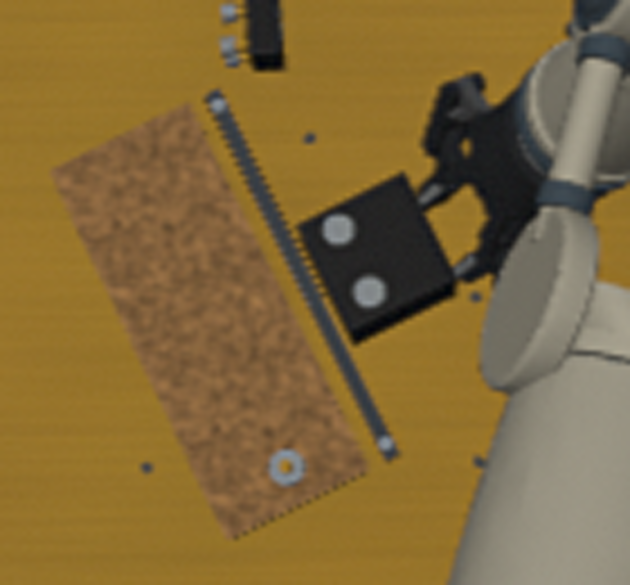

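Emit:
carry_out --travel '[[-0.0013, 0.0027, 0], [-0.0026, 0.0054, 0], [-0.0035, 0.0072, 0]]' --twist '[[0, 0, 0], [0, 0, 0], [0, 0, 0]]' --claw '[0.45, 0.45, 0.45]'

```text
time: 6.32
tcp_pos: [0.5825, -0.028, 0.0184]
ee_rot: [-0.181, 0.521, 0.826, 0.115]
ft_force: [4.1, -7.2, -1.4]
gripper_width: 0.0383
```

Run:
```python
from h import *
plan(-.0765,.022,.016,25)
```

```text
travel [ 0.0034 -0.0003 -0.0047] twist [0.0054 0.0082 0.0081] t 6.325 here [-0.0756  0.0235  0.0184] F [ 4.1 -7.2 -1.4]
```

Emit:
carry_out --travel '[[-0.0013, 0.0027, 0], [-0.0017, 0.0036, 0], [-0.0017, 0.0036, 0]]' --twist '[[0, 0, 0], [0, 0, 0], [0, 0, 0]]' --claw '[0.45, 0.45, 0.45]'

```text
time: 6.7
tcp_pos: [0.5824, -0.0279, 0.0186]
ee_rot: [-0.179, 0.522, 0.826, 0.115]
ft_force: [4.8, -10.9, -0.1]
gripper_width: 0.0387
```

Run:
```python
from h import *
plan(-.0765,.022,.016,25)
p=snapshot("top");save(p,"top4");q=snapshot("side");save(q,"side4")
b=cv2.imread("pics/top4.png")[150:280,190:330];a=cv2.imread("pics/side4.png")[150:280,210:350]
cv2.imwrite("pics/t4.png",cv2.resize(np.hstack([b,a]),None,fx=2.85,fy=2.85,interpolation=cv2.INTER_CUBIC))
```

```text
travel [ 0.0035 -0.0006 -0.0052] twist [0.0106 0.0119 0.0105] t 6.7 here [-0.0755  0.0235  0.0186] F [  4.8 -10.9  -0.1]
```

View pics/t4.png

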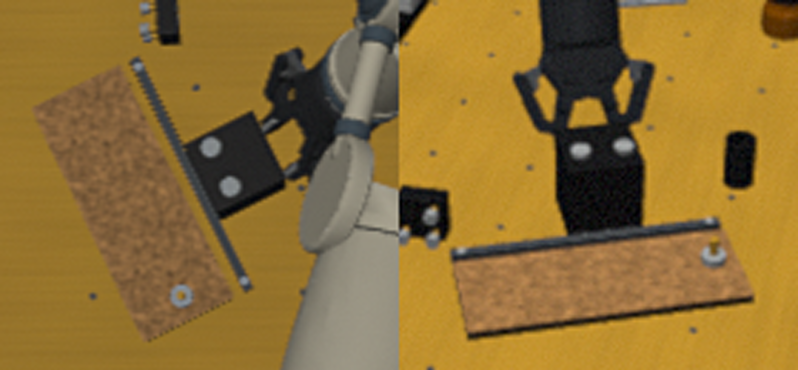

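Emit:
carry_out --travel '[[0.0208, -0.0432, 0], [0.026, -0.054, 0.03], [0.026, -0.054, 0.08], [0.026, -0.054, 0.08], [0.026, -0.054, 0.08]]' --twist '[[0, 0, 0], [0, 0, 0], [0, 0, 0], [0, 0, 0], [0, 0, 0]]' --claw '[0.45, 0.45, 0.45, 0.45, 0.45]'

```text
time: 7.42
tcp_pos: [0.5939, -0.052, 0.058]
ee_rot: [-0.182, 0.521, 0.826, 0.116]
ft_force: [0.2, 0.0, -0.8]
gripper_width: 0.0385
```

Run:
```python
from h import *
plan(-.0775,.0235,.058,25)
p=snapshot("side");save(p,"side5")
a=cv2.imread("pics/side5.png")[140:270,190:370]
cv2.imwrite("pics/s5.png",cv2.resize(a,None,fx=4,fy=4,interpolation=cv2.INTER_CUBIC))
```

```text
travel [-0.0213  0.0446 -0.0001] twist [0.0019 0.0049 0.0059] t 7.425 here [-0.1022  0.0236  0.058 ] F [ 0.2  0.  -0.8]
```

View pics/s5.png

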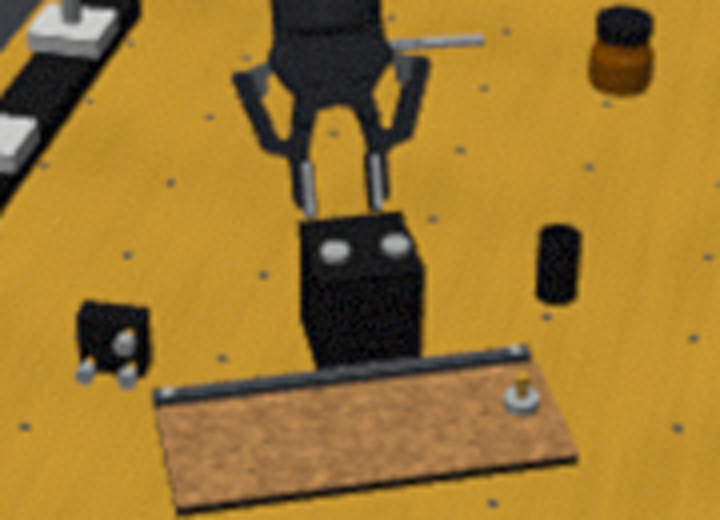

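Emit:
carry_out --travel '[[-0.0121, 0.0252, 0], [-0.0191, 0.0396, 0], [-0.023, 0.0478, 0], [-0.0253, 0.0527, 0.0058], [-0.0277, 0.0577, 0.0116], [-0.0302, 0.0629, 0.017], [-0.0328, 0.0681, 0.0224], [-0.0354, 0.0737, 0.0273], [-0.0381, 0.0793, 0.0322]]' --twist '[[0, 0, 0], [0, 0, 0], [0, 0, 0], [0, 0, 0], [0, 0, 0], [0, 0, 0], [0, 0, 0], [0, 0, 0], [0, 0, 0]]' --claw '[0.45, 0.45, 0.45, 0.45, 0.45, 0.45, 0.45, 0.45, 0.45]'

```text
time: 8.6
tcp_pos: [0.5751, -0.0128, 0.0747]
ee_rot: [-0.181, 0.521, 0.826, 0.116]
ft_force: [-0.6, -1.2, -0.3]
gripper_width: 0.0387
```

Run:
```python
from h import *
plan(-.058,.0235,.074,25)
p=snapshot("side");save(p,"side6");q=snapshot("top");save(q,"top6")
a=cv2.imread("pics/side6.png")[140:270,200:340];b=cv2.imread("pics/top6.png")[150:280,190:330]
cv2.imwrite("pics/s6.png",cv2.resize(np.hstack([a,b]),None,fx=2.8,fy=2.8,interpolation=cv2.INTER_CUBIC))
```

```text
travel [-0.0006  0.0013 -0.0013] twist [0.0026 0.0059 0.0071] t 8.6 here [-0.0587  0.0235  0.0747] F [-0.6 -1.2 -0.3]
```

View pics/s6.png

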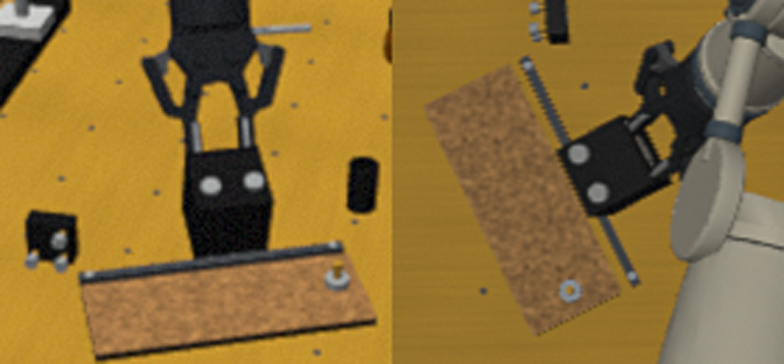

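Emit:
carry_out --travel '[[-0.0029, 0.0061, 0.0044], [-0.0058, 0.0121, 0.0086], [-0.0088, 0.0184, 0.0124], [-0.0119, 0.0247, 0.016], [-0.0151, 0.0314, 0.0192], [-0.0182, 0.0378, 0.0222], [-0.0215, 0.0447, 0.0246], [-0.0248, 0.0515, 0.027], [-0.0282, 0.0586, 0.0288], [-0.0315, 0.0654, 0.0306]]' --twist '[[0, 0, 0], [0, 0, 0], [0, 0, 0], [0, 0, 0], [0, 0, 0], [0, 0, 0], [0, 0, 0], [0, 0, 0], [0, 0, 0], [0, 0, 0]]' --claw '[0.45, 0.45, 0.45, 0.45, 0.45, 0.45, 0.45, 0.45, 0.45, 0.45]'

```text
time: 9.95
tcp_pos: [0.5591, 0.0201, 0.0895]
ee_rot: [-0.182, 0.521, 0.826, 0.116]
ft_force: [0.3, -0.8, -0.4]
gripper_width: 0.0384
```

Run:
```python
from h import *
plan(-.0219,.0235,.0894,25)
p=snapshot("side");save(p,"side7");q=snapshot("top");save(q,"top7")
a=cv2.imread("pics/side7.png")[140:270,200:340];b=cv2.imread("pics/top7.png")[150:280,190:330]
cv2.imwrite("pics/s7.png",cv2.resize(np.hstack([a,b]),None,fx=2.8,fy=2.8,interpolation=cv2.INTER_CUBIC))
```

```text
travel [ 0.0001  0.0005 -0.0001] twist [0.0021 0.0046 0.0068] t 9.95 here [-0.0221  0.0236  0.0895] F [ 0.3 -0.8 -0.4]
```

View pics/s7.png

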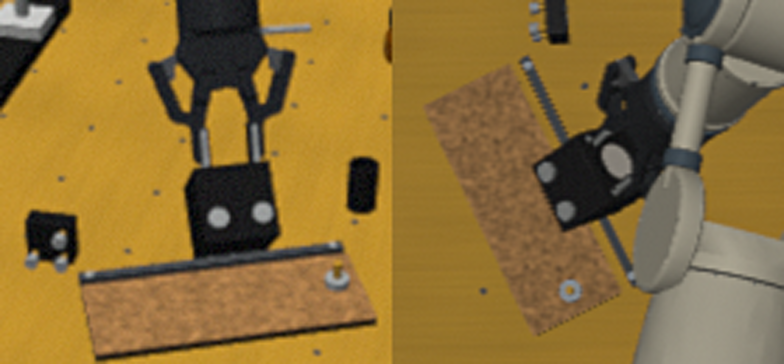

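Emit:
carry_out --travel '[[-0.0017, 0.0036, 0.0006], [-0.0035, 0.0072, 0.0012], [-0.0052, 0.0108, 0.0018], [-0.0069, 0.0144, 0.0022], [-0.0087, 0.018, 0.0025], [-0.0104, 0.0216, 0.0028], [-0.0121, 0.0252, 0.003], [-0.0139, 0.0288, 0.003], [-0.0156, 0.0324, 0.003], [-0.0173, 0.036, 0.003]]' --twist '[[0, 0, 0], [0, 0, 0], [0, 0, 0], [0, 0, 0], [0, 0, 0], [0, 0, 0], [0, 0, 0], [0, 0, 0], [0, 0, 0], [0, 0, 0]]' --claw '[0.45, 0.45, 0.45, 0.45, 0.45, 0.45, 0.45, 0.45, 0.45, 0.45]'

```text
time: 11.3
tcp_pos: [0.5506, 0.0378, 0.0912]
ee_rot: [-0.181, 0.521, 0.826, 0.116]
ft_force: [-0.5, -0.1, 0.3]
gripper_width: 0.0383
```

Run:
```python
from h import *
plan(-.0219,.0235,.0894,25)
p=snapshot("side");save(p,"side8");q=snapshot("top");save(q,"top8")
a=cv2.imread("pics/side8.png")[140:270,200:340];b=cv2.imread("pics/top8.png")[150:280,190:330]
cv2.imwrite("pics/s8.png",cv2.resize(np.hstack([a,b]),None,fx=2.8,fy=2.8,interpolation=cv2.INTER_CUBIC))
```

```text
travel [ 0.017  -0.0349 -0.0035] twist [0.0027 0.0056 0.0072] t 11.3 here [-0.0025  0.0236  0.0912] F [-0.5 -0.1  0.3]
```

View pics/s8.png

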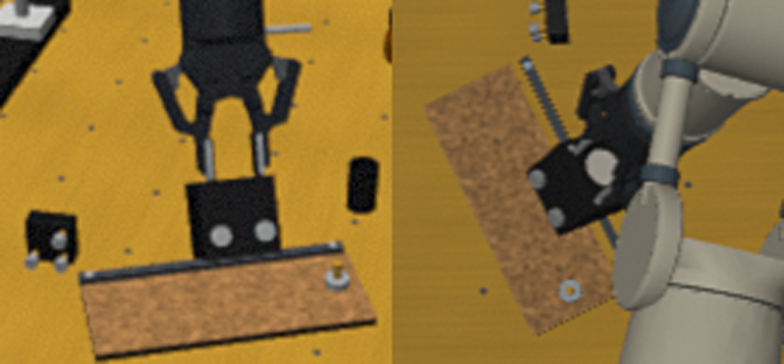

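Emit:
carry_out --travel '[[-0.0013, 0.0027, 0], [-0.0026, 0.0054, 0], [-0.0039, 0.0081, 0], [-0.0052, 0.0108, 0], [-0.0065, 0.0135, 0], [-0.0078, 0.0162, 0]]' --twist '[[0, 0, 0], [0, 0, 0], [0, 0, 0], [0, 0, 0], [0, 0, 0], [0, 0, 0]]' --claw '[0.45, 0.45, 0.45, 0.45, 0.45, 0.45]'

```text
time: 12.15
tcp_pos: [0.5468, 0.0459, 0.0912]
ee_rot: [-0.181, 0.521, 0.826, 0.116]
ft_force: [-0.5, -0.5, 0.6]
gripper_width: 0.0383
```

Run:
```python
from h import *
plan(-.0219,.0235,.0894,25)
p=snapshot("side");save(p,"side9");q=snapshot("top");save(q,"top9")
a=cv2.imread("pics/side9.png")[140:270,200:340];b=cv2.imread("pics/top9.png")[150:280,190:330]
cv2.imwrite("pics/s9.png",cv2.resize(np.hstack([a,b]),None,fx=2.8,fy=2.8,interpolation=cv2.INTER_CUBIC))
```

```text
travel [ 0.0246 -0.051  -0.0036] twist [0.0027 0.0058 0.0072] t 12.15 here [0.0064 0.0235 0.0912] F [-0.5 -0.5  0.6]
```

View pics/s9.png

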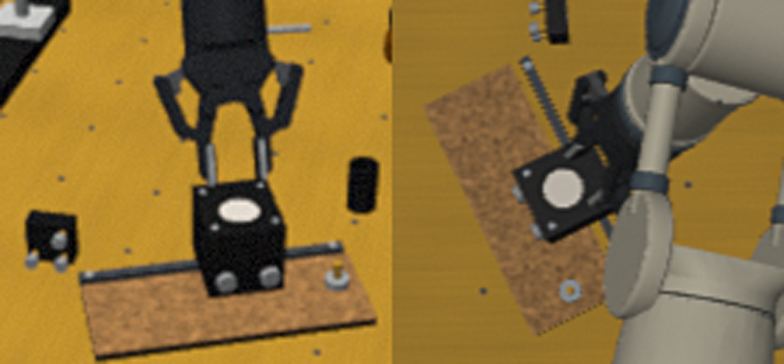

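Emit:
carry_out --travel '[[0.0173, -0.036, 0.04], [0.06, -0.12, 0.15], [0.1, -0.22, 0.25], [0.1, -0.35, 0.3], [0.1, -0.35, 0.3], [0.1, -0.35, 0.3], [0.1, -0.35, 0.3]]' --twist '[[0, 0, 0], [0, 0, 0], [0, 0, 0], [0, 0, 0], [0, 0, 0], [0, 0, 0], [0, 0, 0]]' --claw '[0.45, 0.45, 0.45, 0.45, 0.45, 0.45, 0.45]'

```text
time: 13.12
tcp_pos: [0.5968, -0.1286, 0.2405]
ee_rot: [-0.182, 0.521, 0.826, 0.116]
ft_force: [0.1, 1.0, -0.1]
gripper_width: 0.0385
```

Run:
```python
from h import *
p=snapshot("side");save(p,"side10");q=snapshot("top");save(q,"top10")
a=cv2.imread("pics/side10.png")[140:270,200:340];b=cv2.imread("pics/top10.png")[150:280,190:330]
cv2.imwrite("pics/s10.png",cv2.resize(np.hstack([a,b]),None,fx=2.8,fy=2.8,interpolation=cv2.INTER_CUBIC))
c=cam(q)
im=q["pixels"].astype(int);m=np.zeros((420,560),np.uint8);m[190:235,225:285]=1
w=((im.min(2)>140)&(m>0)).astype(np.uint8);n,l,st,ce=cv2.connectedComponentsWithStats(w);k=1+np.argmax(st[1:,4]);print(st[k],ce[k],"seat f",wf(ray(c,*ce[k],.077)))
d=((im.sum(2)<110)&(m>0)).astype(np.uint8)|w;n,l,st,ce=cv2.connectedComponentsWithStats(d);k=1+np.argmax(st[1:,4])
v,u=np.nonzero(l==k);P=np.array([ray(c,x,y,.08)[:2] for x,y in zip(u,v)],np.float32)*1000;print(cv2.minAreaRect(P))
print(get_state()["time"],get_state()["tcp_pos"])
```

```text
[244 211  14  13 139] [250.52517986 216.79856115] seat f [0.02693544 0.01899925 0.077     ]
((540.07763671875, 67.85874938964844), (57.220664978027344, 57.78407287597656), 70.45164489746094)
13.225 [ 0.59664196 -0.12798175  0.24044139]
```

View pics/s10.png

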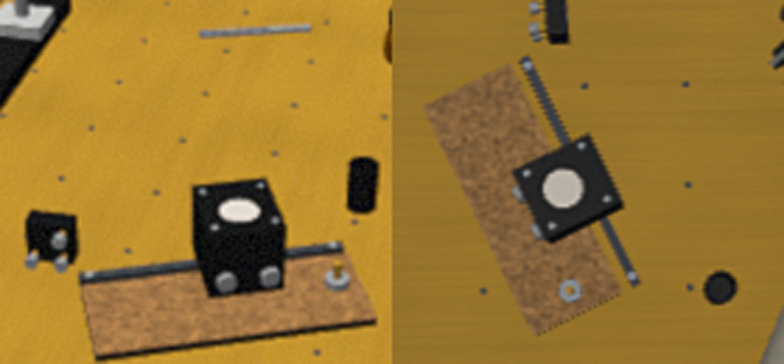

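```bash
python3 -c "
from h import *
print(job_done(),get_state()['time'])"
```

```text
the job is handed in; nothing more can be done
the job is handed in; nothing more can be done
```

The mount now lies flat across the stop bar and the cork rest with its empty seat facing up, and I have handed the job in. I slid it on its foot with two half-open fingertips pushing low until it stalled flush against the bar at about 11 N. Then I tipped it over the bar's edge from high on the seat face and backed the arm clear.

**Final checks at about 13 s:**
- **Squareness:** the top picture shows the mount square to the bar within about 2 degrees by eye. The automatic rectangle fit of its outline failed: it gave 57 by 58 mm instead of 70 by 80, so I ignored it.
- **Position:** the seat measures at about x = 27, y = 19 mm in the fixture frame. That puts the mount's centre near x = 23 mm, about 7 mm short of the nominal 30. It probably slipped a little on the edge while tipping. It still rests on both bar and cork, so I left it there.
- **Other items:** the small mount, loose thumbscrew, lens tube and tweezers look unmoved in the last close-up pictures. I did not re-check the jar, post or driver, but the arm never came near the post or the driver and passed the jar well above its height.
- **Robot:** it was well clear of everything. The last force reading before I backed off was about 1 N, and the highest I read at any point was about 12 N.

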